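# Pin the vacuum chamber's carriage to its fork

## Robot

A 7-joint arm with a two-finger parallel gripper is mounted at the origin on the work surface. World frame = base frame: x ahead of the robot, y to its left, z up, the work surface at z = 0. Lengths are in m, angles in rad, forces in N, time in s.
With the tool pointing down it reaches from about 0.425 to 0.875 m from the base axis. Payload 4.7 kg.
Tool frame: the origin (TCP) lies midway between the tips of the shut fingers; the grasp point (between the pads) lies 19 mm behind it; z points along the fingers, y is the line along which they close (so a half turn about z gives the same grasp; the last joint's range is limited). The gripper opens to 87 mm and grips with 3 to 60 N. Pads are 19 mm wide; open, the fingers measure 117 mm over their backs; the gripper's body (75 mm by 190 mm) begins 51 mm behind the grasp point.
Start: joints at [1.19, 0.321, -0.07, 1.45, 0.023, 1.371, -0.057], TCP at [0.25, -0.6, 0.223] pointing down, gripper open.
Joint ranges: [-2.86, 2.86], [-0.3, 2.09], [-1.38, 1.24], [0.06, 2.45], [-1.56, 4.7], [0.09, 2.05], [-2.69, 2.69]. Speed limits (rad/s): [2.57, 2.57, 3.14, 3.14, 3.14, 3.14, 3.14].

## Interface

Orientations are given as a rotation vector (axis times angle).
In Python, from bench import monitor, cams, workorder gives the robot as it stands.
- The arm moves only by the tool move_arm, never from a script. Its arguments are lists of equal length, an entry for each row: "slide": the shift along the tool's x, y, z in cm, a list of three; "roll": the turn about the tool's z in rad. In form: {"slide": [[dx, dy, dz], ...], "roll": [roll, ...]}. A call has 1 to 20 rows; each row is the pose to reach, as a shift and turn from the pose commanded when the call began, along the tool's axes at that moment; what a row does not reach only later rows make up. A row lasts 1/10 s, in which the tool goes at most 50 mm and 8.59 degrees, less where a joint would pass 70% of its speed; a pose out of reach is approached as far as the arm can. A call with a gripper value outside its range is refused whole. "gripper" is the finger opening in cm, from 0 to 8.7, set as the call begins (left out, the last holds). The fingers move at their own pace and stop on an object; "squeeze" is the grip in N (left out, the last holds). Time passes only in rows, so rows that repeat a pose let the fingers close. It gives the time, the measured TCP pose, the force, the opening and the grip force at its end, in the units of the state.
- monitor.get_state(): the state, without advancing time (a new reading comes with each control period).
- cams.get_image(name): name is "scene" or "side" or "wrist"; returns the picture (384x512x3 uint8, red, green, blue); there is no depth.
- cams.get_calibration(name): a dict with "mtx" (3x3 intrinsics, pixels), "dist_coeffs" ([k1, k2, p1, p2, k3] as OpenCV has them; the pictures are not rectified), "R" (3x3) and "t" (3): a world point X has camera coordinates R X + t. Camera axes: x right, y down, z forward; pixel columns grow to the right and rows downward; lengths in m; the calibration is good to about 2 mm. A picture is of the moment at which its call begins: read the wrist's pose just before it. get_calibration takes no time and is no camera call; for the wrist camera it gives the pose at the moment of the call.
- workorder.close_job(): hands the job in; it is judged then, once.
The state is a dict: "time": time; "joint_positions": joint angles; "qd": joint speeds; "joint_torque": joint torques, N m; "position": TCP position; "tool_rot": TCP orientation; "ft_force": force on the tool from outside, world axes, zero at the start; "torque": the same for the moment, N m; "grip_width": opening from 0.0 (shut) to 1.0 (fully open); "grip_force": force on a finger pad.
Only numpy, scipy, OpenCV 4.12 (cv2) and the standard library are available. Lean on these libraries where they do the work, as an engineer would, in place of code of your own. Each camera call takes 0.05 s, during which the arm holds its last target. There are 200 camera calls.

## Task

Lock the vacuum chamber's sliding carriage: take the retaining pin with the plain round knob out of the pin rack and put it down through the fork and the carriage's tongue, whose holes are already in line, until its collar sits flat on the fork. Leave it standing there, released.

Things in the scene. Friction and masses are not known exactly. Their poses are not given: they have to be found in the camera images.
- pin: Steel pin with plain round knob, upright in one of the rack's 3 holes (20 mm wide, 80 mm apart, rack top 85 mm high). Origin: on axis, underside of its collar (diameter 44, z 0 to 6 mm); z up. Knob diameter 24, z 6 to 40 mm; shank diameter 14, down to z -60, last 18 mm tapered to 6 mm nose. 0.13-0.25 kg. Neighbours: T-bar and ring-eye pins, up to 47 mm over the rack.
- fork_hole (a point): Centre of the hole in the top face (82 mm high) of the fixed fork on the chamber's stand; z up, y towards the chamber. Two level jaws 60 wide, 80 long, 9 mm thick, tops at 82 and 53 mm, each with a vertical 26 mm hole on this axis; free 72 mm below the top face. Chamber starts 143 mm away along y, flanges 149 mm high. The spare fork without a tongue is not used.
- tongue_hole (a point): Centre of the vertical 26 mm hole in the top face of the carriage's steel tongue (45 mm wide, 9 mm thick), lying between the fork's jaws, 15 mm below the fork's top face and in line with its hole to about 2 mm. z up, y towards the chamber; the carriage slides along y, stiffly (about 8 N).
There are look-alikes about, which are no part of the job. What is shaped like the pin but pink is not meant.

How it is judged:
By the outcome, as a careful person would: the job done as asked, in the order asked, and still so for the second after the job is handed in, with the robot touching nothing.
It also fails if it takes over 38 s, if anything falls off the work surface, if the arm or the gripper's body presses on something with over 40 N, if the wrist force passes 120 N, or if a joint passes its speed limit or range.

## Working session

There is one attempt and no reset: what is moved stays moved. The work goes in short steps, Python scripts to look and compute and a tool call to move; the robot and the scene stay as the last step left them, time stands still between calls to the robot, and variables do not carry over. Pictures are saved under pics/ and viewed, at most 10 in all, crops included, and the job is handed in when it is done.

Besides the shell and the picture viewer there is one more tool, called after "Request:" as name([rows], argument=value, ...), one row to a line, values as JSON. move_arm: Moves the arm, as the interface text tells. Its arguments: {"type":"object","properties":{"slide":{"type":"array","items":{"type":"array","items":{"type":"number"}}},"roll":{"type":"array","items":{"type":"number"}},"gripper":{"type":"number"},"squeeze":{"type":"number"}},"required":["slide","roll"]}

```bash
mkdir -p pics; cat > h.py <<'E'
import numpy as np, cv2
from bench import monitor, cams, workorder
def snap(n,f):
    im=cams.get_image(n); cv2.imwrite(f'pics/{f}.png',im[:,:,::-1]); return im
def ray(c,uv):
    p=cv2.undistortPoints(np.array([[uv]],float),np.array(c['mtx']),np.array(c['dist_coeffs']))[0,0]
    R=np.array(c['R']);t=np.array(c['t']).ravel()
    d=R.T@np.array([p[0],p[1],1.]); return -R.T@t, d/np.linalg.norm(d)
def plane(c,uv,z):
    o,d=ray(c,uv); return o+d*(z-o[2])/d[2]
def tri(*cu):
    A=np.zeros((3,3));b=np.zeros(3);L=[]
    for c,uv in cu:
        o,d=ray(c,uv);P=np.eye(3)-np.outer(d,d);A+=P;b+=P@o;L.append((o,P))
    X=np.linalg.solve(A,b); return X,[float(np.linalg.norm(P@(X-o))) for o,P in L]
def proj(c,X):
    return cv2.projectPoints(np.array(X,float).reshape(-1,3),cv2.Rodrigues(np.array(c['R']))[0],np.array(c['t'],float).ravel(),np.array(c['mtx']),np.array(c['dist_coeffs']))[0][:,0]
E
python3 - <<'E'
from h import *
np.set_printoptions(precision=4,suppress=True)
s=monitor.get_state();print(s)
for n in['scene','side','wrist']:
    c=cams.get_calibration(n);o,d=ray(c,(256,192));print(n,o,d)
a=snap('scene','a');b=snap('side','b')
w=snap('wrist','w')
cv2.imwrite('pics/ab.png',cv2.resize(np.hstack([a,b])[:,:,::-1],(800,300)))
E
```

```text
{'time': 0.0, 'joint_positions': array([ 1.1901,  0.3218, -0.07  ,  1.4516,  0.0226,  1.3708, -0.0569]), 'qd': array([ 0.0006, -0.0007,  0.0002,  0.0006, -0.0006,  0.0008,  0.0006]), 'joint_torque': array([ -0.0013, -49.1277,  -0.4044, -31.253 ,  -0.0639,   0.0436,
         0.0002]), 'position': array([ 0.2497, -0.5995,  0.2215]), 'tool_rot': array([-3.0788, -0.6158,  0.0008]), 'ft_force': array([ 0.6322,  0.0755, -0.0639]), 'torque': array([0.0484, 0.0194, 0.0437]), 'grip_force': 0.0, 'grip_width': 0.9988257136229858}
scene [1.0851 0.2169 0.757 ] [-0.5916 -0.2983 -0.749 ]
side [0.3814 0.7013 0.8357] [ 0.1606 -0.7167 -0.6787]
wrist [ 0.3249 -0.57    0.3849] [-0.2811 -0.1037 -0.9541]
```

View pics/a.png

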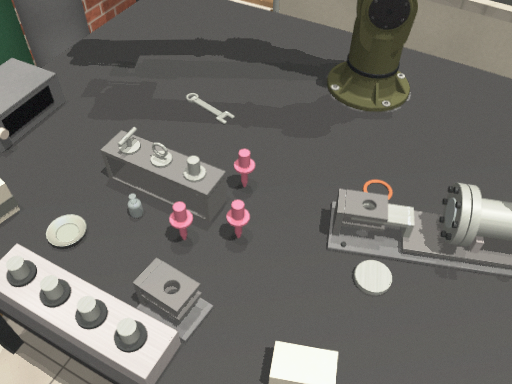

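View pics/b.png

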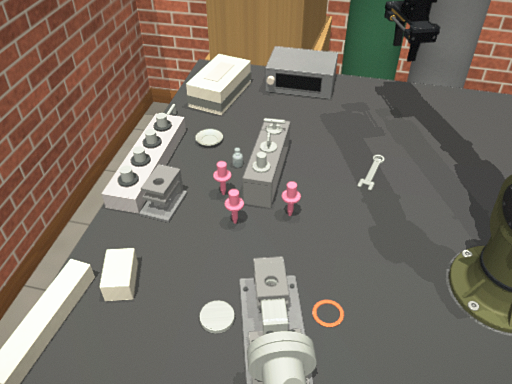

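Scene view: the rack holds the T-bar pin (129,140), ring-eye pin (160,155) and plain knob pin (194,168). The fork with the tongue is at (370,205), next to the chamber, and the spare fork is at (172,287). Candidates that look like the pin:
- **Pink pins**, scene (244,165), (180,215) and (238,215): excluded by colour.
- **Knobs on the white panel**, (18,268) to (128,330): not in the rack.
- **Steel pin in the rack**, scene (194,168), side (262,160): fits the description.

I'll confirm with enlarged crops.

```bash
python3 - <<'E'
import cv2,numpy as np
a=cv2.imread('pics/a.png');b=cv2.imread('pics/b.png')
r=lambda i,x,y:cv2.resize(i[y:y+60,x:x+80],(400,300),interpolation=cv2.INTER_CUBIC)
cv2.imwrite('pics/c1.png',np.vstack([np.hstack([r(a,155,140),r(a,330,180)]),np.hstack([r(b,225,130),r(b,230,250)])]))
E
```

```text
(no output)
```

View pics/c1.png

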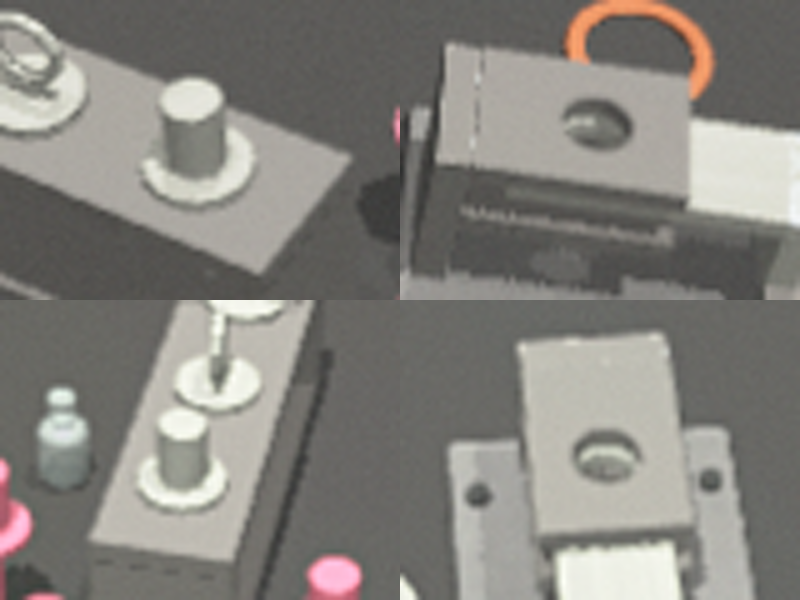

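The crop confirms a steel pin with a plain round knob in the end hole of the rack. Now I'll triangulate.

```bash
python3 - <<'E'
from h import *
np.set_printoptions(precision=4,suppress=True)
a=cams.get_calibration('scene');b=cams.get_calibration('side')
f=lambda x,y,ox,oy:(ox+x/5-.4,oy+y/5-.4)
print('knob',tri((a,f(193,100,155,140)),(b,f(183,124,225,130))))
print('hole',tri((a,f(597-400,123,330,180)),(b,f(206,156,230,250))))
# rack top corners at .085, side & scene
print('rack end',[plane(a,f(x,y,155,140),.085) for x,y in((352,156),(260,272))],[plane(b,f(x,y,225,130),.085) for x,y in((92,242),(235,258))])
print('fork a',[plane(a,f(x-400,y,330,180),.082) for x,y in((690,75),(688,197),(438,163),(447,43))])
print('fork b',[plane(b,f(x-400,y-300,230,250),.082) for x,y in((518,343),(666,334),(694,526),(540,542))])
s=monitor.get_state();R=cv2.Rodrigues(s['tool_rot'])[0];print(s['position'],R)
c=cams.get_calibration('wrist');Rc=np.array(c['R']);t=np.array(c['t']).ravel()
print('cam in tool',R.T@(-Rc.T@t-s['position']),R.T@Rc.T, c['mtx'],c['dist_coeffs'])
E
```

```text
knob (array([ 0.5672, -0.1802,  0.1239]), [0.0018830638275417382, 0.0018830638275415769])
hole (array([0.4766, 0.1477, 0.0814]), [0.0012149675420349497, 0.0012149675420348681])
rack end [array([ 0.5339, -0.1304,  0.085 ]), array([ 0.6029, -0.1304,  0.085 ])] [array([ 0.6002, -0.1328,  0.085 ]), array([ 0.5312, -0.1364,  0.085 ])]
fork a [array([0.4382, 0.1728, 0.082 ]), array([0.4962, 0.1901, 0.082 ]), array([0.5249, 0.1028, 0.082 ]), array([0.4674, 0.0842, 0.082 ])]
fork b [array([0.522 , 0.0995, 0.082 ]), array([0.4643, 0.0817, 0.082 ]), array([0.4371, 0.1715, 0.082 ]), array([0.4924, 0.1914, 0.082 ])]
[ 0.2498 -0.5996  0.2217] [[ 0.9231  0.3847 -0.0006]
 [ 0.3847 -0.9231  0.0013]
 [-0.0001 -0.0014 -1.    ]]
cam in tool [ 0.0807  0.0014 -0.1635] [[ 0.0006 -0.9548 -0.2973]
 [ 1.      0.0008 -0.0005]
 [ 0.0008 -0.2973  0.9548]] [[336.5233   0.     259.3759]
 [  0.     336.5233 191.3101]
 [  0.       0.       1.    ]] [-0.076  0.     0.     0.     0.   ]
```

Knob top is at z 0.124 (expected 0.125) and the fork hole at z 0.081 (expected 0.082), so both agree with the text. The plan is to close the fingers along world x, across the rack. First I hover over the pin for a wrist look.

Request:
move_arm([
  [0.9,-0.5,0],
  [2.7,-1.6,0],
  [5.4,-3.2,0],
  [9.1,-5.3,0],
  [13.2,-7.7,0],
  [17.3,-10.1,0],
  [21.3,-12.5,0],
  [25.4,-14.8,0],
  [29.5,-17.2,0],
  [33.6,-19.6,0],
  [37.2,-21.7,0],
  [40.4,-23.6,0],
  [42.7,-24.9,0],
  [44.5,-26,0],
  [45.4,-26.5,0],
  [45.4,-26.5,0],
  [45.4,-26.5,0],
], roll=[-0.02,-0.07,-0.14,-0.24,-0.34,-0.45,-0.55,-0.66,-0.76,-0.87,-0.96,-1.05,-1.11,-1.15,-1.176,-1.176,-1.176], gripper=6.0, squeeze=30)

```text
time: 1.85
position: [0.5664, -0.1821, 0.2224]
tool_rot: [2.223, 2.219, -0.002]
ft_force: [0.2, 0.1, 0.2]
grip_width: 0.691
grip_force: 0.0
```

```bash
python3 - <<'E'
from h import *
np.set_printoptions(precision=4,suppress=True)
s=monitor.get_state();c=cams.get_calibration('wrist');w=snap('wrist','w1')
print(s['time'],s['position'],s['tool_rot'],s['ft_force'],s['joint_positions'])
np.savez('w1.npz',**{k:np.array(v) for k,v in c.items()})
print(proj(c,[.5672,-.1802,.124]))
E
```

```text
1.85 [ 0.5664 -0.1821  0.2224] [ 2.2233  2.2195 -0.0021] [0.1997 0.086  0.1923] [ 0.7009  0.242  -0.5128  1.5792  0.1219  1.3527  0.1723]
[[261.3703 187.706 ]]
```

View pics/w1.png

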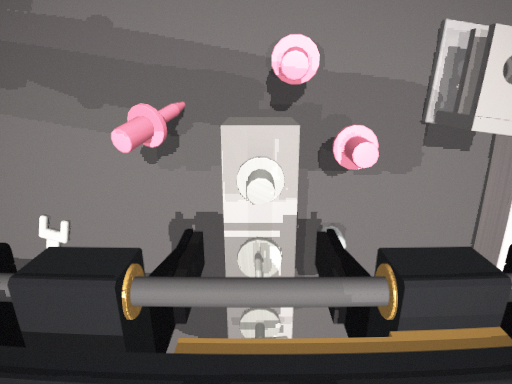

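The wrist view shows the knob top at about (261,191) on the collar, centred at about (260,181), with the ring-eye pin behind at (260,258). Next I'll refine these centres.

```bash
cat >> h.py <<'E'
def blobs(im,lo,hi,box,amin=60):
    x0,y0,x1,y1=box; g=cv2.cvtColor(im,cv2.COLOR_RGB2GRAY)[y0:y1,x0:x1]
    m=((g>=lo)&(g<=hi)).astype(np.uint8)*255
    out=[]
    for k in cv2.findContours(m,cv2.RETR_LIST,cv2.CHAIN_APPROX_NONE)[0]:
        if len(k)>10 and cv2.contourArea(k)>amin:
            e=cv2.fitEllipse(cv2.convexHull(k)); out.append((round(e[0][0]+x0,1),round(e[0][1]+y0,1),round(e[1][0],1),round(e[1][1],1),int(cv2.contourArea(k))))
    return out
E
python3 - <<'E'
from h import *
np.set_printoptions(precision=4,suppress=True)
c=dict(np.load('w1.npz'));w=cv2.imread('pics/w1.png')[:,:,::-1].copy()
g=cv2.cvtColor(w,cv2.COLOR_RGB2GRAY)
print(g[150:212:3,261]);print(g[192,232:292:3])
for lo in(200,210,220,228,235):print(lo,blobs(w,lo,255,(230,150,295,212)))
for uv,z in(((261,191),.125),((260.3,181.5),.091)):print(plane(c,uv,z))
E
```

```text
[212 210 194 247 246 246 242 167 170 174 251 248 248 249 246 245 244 241
 239 238 238]
[213 210 213 246 244 243 247 245 244 246 246 246 248 253 230 244 230 213
 214 213]Traceback (most recent call last):
  File "<stdin>", line 6, in <module>
  File "h.py", line 24, in blobs
    e=cv2.fitEllipse(cv2.convexHull(k)); out.append((round(e[0][0]+x0,1),round(e[0][1]+y0,1),round(e[1][0],1),round(e[1][1],1),int(cv2.contourArea(k))))
cv2.error: OpenCV(4.12.0) /io/opencv/modules/imgproc/src/shapedescr.cpp:361: error: (-201:Incorrect size of input array) There should be at least 5 points to fit the ellipse in function 'fitEllipseNoDirect'
```

```bash
sed -i 's/len(k)>10 and/len(k)>10 and len(cv2.convexHull(k))>5 and/' h.py
python3 - <<'E'
from h import *
np.set_printoptions(precision=4,suppress=True)
c=dict(np.load('w1.npz'));w=cv2.imread('pics/w1.png')[:,:,::-1].copy()
for lo in(222,228,235):print(lo,blobs(w,lo,255,(230,150,295,212)))
q=cv2.resize(w[150:212,230:295],None,fx=4,fy=4,interpolation=cv2.INTER_CUBIC);g=cv2.cvtColor(q,cv2.COLOR_RGB2GRAY)
for r in((48,66),(80,105)):
  h=cv2.HoughCircles(g,cv2.HOUGH_GRADIENT,1,8,param1=60,param2=12,minRadius=r[0],maxRadius=r[1])
  print([(230+x/4-.4,150+y/4-.4,k/4) for x,y,k in h[0][:4]])
print(g[::8,::8])
E
```

```text
222 [(258.5, 186.9, 31.6, 39.1, 335), (262.3, 200.9, 64.5, 105.9, 2454)]
228 [(258.5, 186.5, 31.5, 38.6, 349), (262.0, 207.7, 64.5, 101.8, 2434)]
235 [(262.2, 209.0, 64.3, 104.5, 1920)]
[(np.float32(260.225), np.float32(191.225), np.float32(13.875)), (np.float32(260.225), np.float32(193.225), np.float32(15.225)), (np.float32(259.725), np.float32(180.725), np.float32(12.3)), (np.float32(260.475), np.float32(182.725), np.float32(14.125))]
[(np.float32(260.475), np.float32(179.225), np.float32(23.85)), (np.float32(260.475), np.float32(181.475), np.float32(24.45)), (np.float32(258.225), np.float32(178.725), np.float32(22.525)), (np.float32(260.475), np.float32(175.975), np.float32(20.6))]
[[213 215 214 ... 216 215 214]
 [212 212 214 ... 214 215 214]
 [213 213 213 ... 213 214 215]
 ...
 [244 244 244 ... 243 243 243]
 [243 244 243 ... 243 243 243]
 [244 244 244 ... 243 243 243]]
```

```bash
python3 - <<'E'
from h import *
np.set_printoptions(precision=4,suppress=True)
c=dict(np.load('w1.npz'));a=cams.get_calibration('scene');b=cams.get_calibration('side')
k=(260.7,191.2)
print(plane(c,k,.125),plane(c,(260.5,181),.091))
print(tri((c,k),(a,(193.2,159.6)),(b,(261.2,154.4))))
s=monitor.get_state();print(cv2.Rodrigues(s['tool_rot'])[0])
E
```

```text
[ 0.5667 -0.1829  0.125 ] [ 0.5666 -0.1837  0.091 ]
(array([ 0.5668, -0.182 ,  0.123 ]), [0.00144549894633077, 0.002696973075005141, 0.0013766806426917973])
[[ 0.0028  1.     -0.0008]
 [ 1.     -0.0028 -0.0011]
 [-0.0011 -0.0008 -1.    ]]
```

Pin axis is at (0.5667, -0.1830). The three views agree to 1–3 mm and the height checks out. Descending.

Request:
move_arm([
  [0,0,0.7],
  [-0.1,0,2.2],
  [-0.1,0,4.4],
  [-0.1,0,6.8],
  [-0.1,0,9.2],
  [-0.1,0,11.2],
  [-0.1,0,12.3],
  [-0.1,0,12.8],
  [-0.1,0,12.8],
  [-0.1,0,12.8],
], roll=[0,0,0,0,0,0,0,0,0,0])

```text
time: 2.9
position: [0.5678, -0.182, 0.0954]
tool_rot: [2.221, 2.22, 0.001]
ft_force: [0.3, -0.3, -0.6]
grip_width: 0.693
grip_force: 0.0
```

Request:
move_arm([
  [0,0,0],
  [0,0,0],
  [0,0,0],
  [0,0,0],
  [0,0,0],
  [0,0,0],
], roll=[0,0,0,0,0,0], gripper=1.5, squeeze=35)

```text
time: 3.5
position: [0.5671, -0.1818, 0.0946]
tool_rot: [2.221, 2.222, -0.0]
ft_force: [0.2, 0.1, 0.7]
grip_width: 0.266
grip_force: 35.0
```

Gripped: the opening of 23 mm matches the 24 mm knob. Lifting.

Request:
move_arm([
  [0,0,-0.4],
  [0,0,-1.4],
  [0,0,-3],
  [0,0,-5],
  [0,0,-7.2],
  [0,0,-9.4],
  [0,0,-11.4],
  [0,0,-12.6],
  [0,0,-13],
  [0,0,-13],
], roll=[0,0,0,0,0,0,0,0,0,0])

```text
time: 4.5
position: [0.5673, -0.1818, 0.2251]
tool_rot: [2.221, 2.221, 0.0]
ft_force: [0.2, -0.5, -2.5]
grip_width: 0.267
grip_force: 35.0
```

```bash
python3 - <<'E'
from h import *
np.set_printoptions(precision=4,suppress=True)
s=monitor.get_state();p=s['position'];R=cv2.Rodrigues(s['tool_rot'])[0]
print(s['time'],p,s['tool_rot'],s['ft_force'],s['grip_width'])
print((R.T@(np.array([.4766,.1477,p[2]])-p))*100)
fa=np.array([.4382,.1728])-np.array([.4674,.0842]);fb=np.array([.4371,.1715])-np.array([.4643,.0817]);f3=np.array([.4924,.1914])-np.array([.522,.0995])
print([np.degrees(np.arctan2(f[1],f[0])) for f in(fa,fb,f3)],np.degrees(np.arctan2(R[1,0],R[0,0])))
E
```

```text
4.5 [ 0.5673 -0.1818  0.2251] [2.2208 2.2209 0.0003] [ 0.206  -0.467  -2.5187] 0.2672513323669063
[32.9507 -9.0686 -0.0222]
[np.float64(108.24072658545218), np.float64(106.8513151577709), np.float64(107.85319051106295)] 90.00198204955184
```

Request:
move_arm([
  [0.6,-0.2,0],
  [2,-0.5,0],
  [4.5,-1.2,0],
  [7.8,-2.1,0],
  [11.2,-3.1,0],
  [14.7,-4.1,0],
  [18.2,-5,0],
  [21.7,-6,0],
  [25.2,-6.9,0],
  [28.3,-7.8,0],
  [30.7,-8.5,0],
  [32.3,-8.9,0],
  [33,-9.1,0],
  [33,-9.1,0],
  [33,-9.1,0],
  [33,-9.1,0],
], roll=[-0.01,-0.02,-0.04,-0.07,-0.1,-0.13,-0.17,-0.2,-0.23,-0.26,-0.28,-0.3,-0.309,-0.309,-0.309,-0.309])

```text
time: 6.1
position: [0.4767, 0.1465, 0.2243]
tool_rot: [-1.857, -2.534, 0.001]
ft_force: [0.2, -0.1, -1.4]
grip_width: 0.265
grip_force: 35.0
```

```bash
python3 - <<'E'
from h import *
np.set_printoptions(precision=4,suppress=True)
s=monitor.get_state();c=cams.get_calibration('wrist');w=snap('wrist','w2')
p=s['position'];print(s['time'],p,s['tool_rot'],s['ft_force'])
np.savez('w2.npz',**{k:np.array(v) for k,v in c.items()},p=p,rv=s['tool_rot'])
print(proj(c,[.4766,.1477,.082]),proj(c,p+[0,0,-.0055]),proj(c,p+[0,0,-.07]))
E
```

```text
6.1 [0.4767 0.1465 0.2243] [-1.8568 -2.5341  0.0008] [ 0.156  -0.0984 -1.4373]
[[261.0317 175.4472]] [[261.4962 239.9102]] [[261.0349 201.7525]]
```

View pics/w2.png

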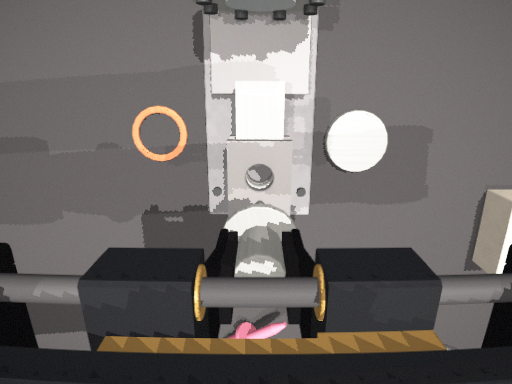

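The wrist view shows the fork hole at about (260,177), with the held pin's nose at about (260,204) and its collar below. Next, an enlarged crop to measure the pin relative to the hole.

```bash
python3 - <<'E'
import cv2
w=cv2.imread('pics/w2.png');cv2.imwrite('pics/w2c.png',cv2.resize(w[150:250,210:310],(600,600),interpolation=cv2.INTER_CUBIC))
E
```

```text
(no output)
```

View pics/w2c.png

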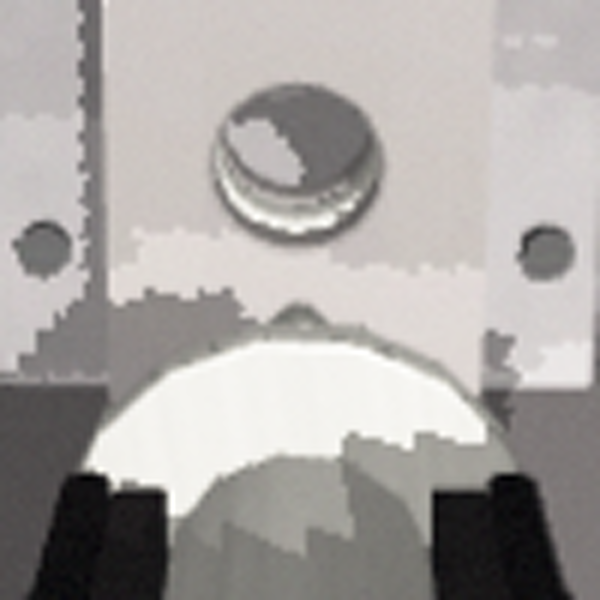

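```bash
python3 - <<'E'
from h import *
np.set_printoptions(precision=2,suppress=True)
c=dict(np.load('w2.npz'));p=c['p'];R=cv2.Rodrigues(c['rv'])[0];zn=monitor.get_state()['position'];print(zn)
f=lambda x,y:(210+x/6-.4,150+y/6-.4)
T=lambda X:R.T@(X-p)*1000
print('hole',T(plane(c,f(298,164),.082)), plane(c,f(298,164),.082)*1000)
print('far edge of nose (-3)',T(plane(c,f(298,302),p[2]-.0696)))
print('collar bottom edge (-22)',T(plane(c,f(298,328),p[2]-.0096)),'top edge',T(plane(c,f(298,340),p[2]-.0036)))
print('collar l/r',[T(plane(c,f(x,470),p[2]-.0036)) for x in(82,520)])
a=cams.get_calibration('scene');b=cams.get_calibration('side')
print(tri((c,f(298,164)),(a,(369,204.2)),(b,(270.8,280.8))))
E
```

```text
[0.48 0.15 0.22]
hole [ -0.27  -1.31 142.31] [475.46 145.83  82.  ]
far edge of nose (-3) [ 1.56 -1.26 69.6 ]
collar bottom edge (-22) [19.39 -1.24  9.6 ] top edge [20.39 -1.24  3.6 ]
collar l/r [array([  7.96, -20.64,   3.61]), array([ 8.  , 18.71,  3.59])]
(array([0.48, 0.15, 0.08]), [0.0013749809187496968, 0.0019430990918845204, 0.0006656950494172572])
```

In tool coordinates the hole is at (-0.3, -1.3) mm and the pin at about (-1.5, -1.2) mm, so I correct by +1 mm in x. The radial clearance is 6 mm. I'll descend in two stages and watch the force.

Request:
move_arm([
  [0.1,0,0.6],
  [0.1,0,2],
  [0.1,0,3.8],
  [0.1,0,5.5],
  [0.1,0,6.8],
  [0.1,0,7.8],
  [0.1,0,8.7],
  [0.1,0,9.5],
  [0.1,0,10.2],
  [0.1,0,10.8],
  [0.1,0,11],
  [0.1,0,11],
], roll=[0,0,0,0,0,0,0,0,0,0,0,0])

```text
time: 7.35
position: [0.4758, 0.1492, 0.1144]
tool_rot: [-1.853, -2.537, 0.0]
ft_force: [0.1, -0.5, -1.8]
grip_width: 0.267
grip_force: 35.0
```

Request:
move_arm([
  [0,0,0.4],
  [0,0,0.9],
  [0,0,1.3],
  [0,0,1.6],
  [0,0,1.8],
  [0,0,2.0],
  [0,0,2.0],
  [0,0,2.0],
], roll=[0,0,0,0,0,0,0,0])

```text
time: 8.15
position: [0.4759, 0.1492, 0.0946]
tool_rot: [1.853, 2.537, 0.0]
ft_force: [0.3, -0.3, -1.6]
grip_width: 0.265
grip_force: 35.0
```

Request:
move_arm([
  [0,0,0.1],
  [0,0,0.2],
  [0,0,0.25],
  [0,0,0.25],
], roll=[0,0,0,0])

```text
time: 8.55
position: [0.4758, 0.1491, 0.0919]
tool_rot: [-1.853, -2.537, 0.0]
ft_force: [0.2, -0.8, -0.9]
grip_width: 0.261
grip_force: 35.0
```

```bash
python3 - <<'E'
from h import *
a=snap('scene','a2');b=snap('side','b2')
r=lambda i,x,y:cv2.resize(i[y:y+90,x:x+120,::-1],(400,300),interpolation=cv2.INTER_CUBIC)
cv2.imwrite('pics/c2.png',np.hstack([r(a,310,150),r(b,210,220)]))
E
```

```text
(no output)
```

View pics/c2.png

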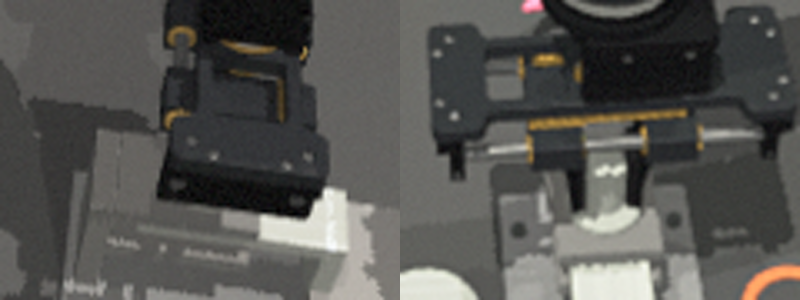

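The side view shows the collar just over the fork top, centred on it, with no contact force yet. I'll ease down to contact.

Request:
move_arm([
  [0,0,0.05],
  [0,0,0.1],
  [0,0,0.1],
  [0,0,0.1],
], roll=[0,0,0,0])

```text
time: 9.05
position: [0.4759, 0.1492, 0.0915]
tool_rot: [1.853, 2.536, -0.0]
ft_force: [-2.2, -1.7, 5.3]
grip_width: 0.268
grip_force: 35.0
```

Contact of about 6–7 N at TCP z 0.0915, where 0.0916 was expected: the collar is seated. Now I release and withdraw.

Request:
move_arm([
  [0,0,0],
  [0,0,0],
  [0,0,0],
  [0,0,0],
  [0,0,0],
  [0,0,0],
], roll=[0,0,0,0,0,0], gripper=5.5)

```text
time: 9.65
position: [0.4758, 0.1492, 0.0909]
tool_rot: [-1.853, -2.537, 0.0]
ft_force: [0.4, 0.2, -0.7]
grip_width: 0.619
grip_force: 0.0
```

Request:
move_arm([
  [0,0,-0.4],
  [0,0,-1.2],
  [0,0,-2.5],
  [0,0,-4.5],
  [0,0,-7],
  [0,0,-9.5],
  [0,0,-11.5],
  [0,0,-12.6],
  [0,0,-13],
  [0,0,-13],
], roll=[0,0,0,0,0,0,0,0,0,0])

```text
time: 10.65
position: [0.4759, 0.1491, 0.2213]
tool_rot: [1.853, 2.536, 0.0]
ft_force: [0.3, 0.2, -0.2]
grip_width: 0.636
grip_force: 0.0
```

```bash
python3 - <<'E'
from h import *
a=snap('scene','a3');b=snap('side','b3');w=snap('wrist','w3')
r=lambda i,x,y,W,H:cv2.resize(i[y:y+H,x:x+W,::-1],(400,300),interpolation=cv2.INTER_CUBIC)
cv2.imwrite('pics/c3.png',np.vstack([np.hstack([r(a,320,160,100,75),r(b,220,230,100,75)]),np.hstack([r(w,160,100,200,150),r(a,0,0,512,384)])]))
E
```

```text
(no output)
```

View pics/c3.png

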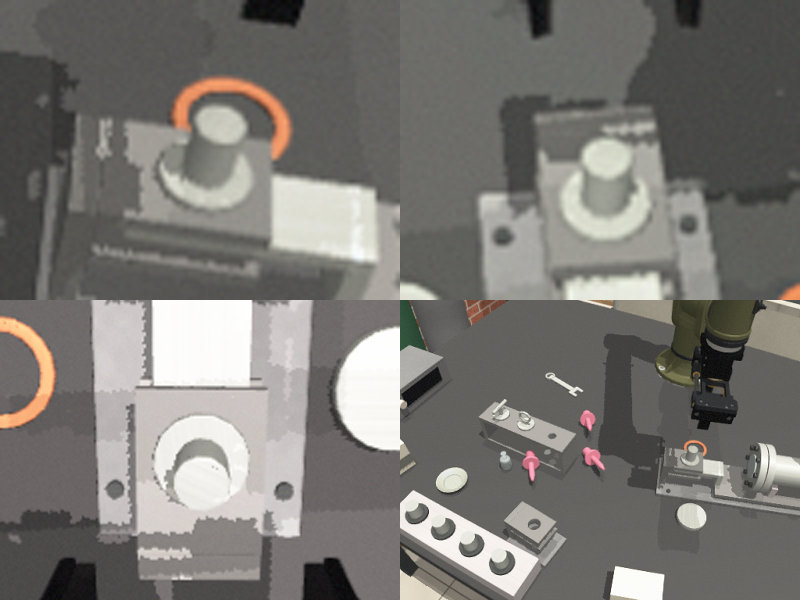

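All three views show the pin standing in the fork with its collar on the top face; the gripper is clear. In the scene view the knob leans a little, so I'll check that against perspective before handing in.

```bash
python3 - <<'E'
from h import *
np.set_printoptions(precision=4,suppress=True)
a=cams.get_calibration('scene');b=cams.get_calibration('side')
ka=(320+220/4-.4,160+125/4-.4);kb=(220+206/4-.4,230+155/4-.4)
X,e=tri((a,ka),(b,kb));print('knob top',X,e)
ca=(320+207/4-.4,160+177/4-.4);cb=(220+206/4-.4,230+200/4-.4)
print('collar top',tri((a,ca),(b,cb)))
print('upright predicts collar px',proj(a,X-[0,0,.034]),ca,proj(b,X-[0,0,.034]),cb)
E
```

```text
knob top [0.477  0.15   0.1218] [0.002010302252187728, 0.0020103022521878004]
collar top (array([0.4767, 0.1505, 0.0865]), [0.00297826084406096, 0.002978260844061068])
upright predicts collar px [[370.4497 201.9819]] (371.35, 203.85) [[270.0771 280.1925]] (271.1, 279.6)
```

Knob top is at z 0.122 and collar top at 0.0865 (expected 0.122 and 0.088), on the same vertical axis. The pin is upright and seated, so I'm handing in.

```bash
python3 -c "
from bench import workorder
print(workorder.close_job())"
```

```text
the job is handed in; nothing more can be done
None
```

The plain-knob pin now stands upright through the fork, collar seated on its top face and released; the job was handed in after about 11 s of robot time, and the bench returned no verdict.

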